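# Seat the inner lid of a double-lidded jar and lift the outer lid off it

## Task

The double lid of the white storage jar lies on the wooden board, the inner lid hooked inside the outer one. Take it by its wooden grip, lower both lids together gently onto the jar, turn the outer lid anticlockwise (seen from above) until it stops so that it lets go of the inner lid, and lift the outer lid alone straight up. Finish while still holding it level and still, about 8 cm above the jar, so that I can check that the inner lid sits flush all round; don't shift the jar or the things around it.

Things in the scene. Friction and masses are not known exactly. Their poses are not given: they have to be found in the camera images.
- outer_grip (a point): Point to grasp on the outer lid, in the upper half of the upright wooden grip bar on its top. Bar 64 mm long (x), 14 mm thick (y), 34 mm tall; its upper edge is 12 mm above this point, the lid's metal top 22 mm below it, the lid's lower edge 60 mm below it. z up. Steel cap, 104 mm across, 0.2 kg.
- outer_lid: Outer lid; origin at the centre of its lower edge, axes as outer_grip. Skirt 99 mm inside. A slotted plate in it (slot along x) hooks under the inner lid's cross bar, which starts 57 to 65 deg out of line. Turned anticlockwise from above (+z) against the seated inner lid to a stop (59 to 67 deg), slot and bar line up (8 deg play) and it lifts off. Past the stop both lids turn together, harmlessly.
- inner_flange (a point): Inner lid, centre of its flange's underside; z up, x along its cross bar. Flange 94 mm across, 4 thick; plug below 78 mm across, 14 deep, foot tapered to 66; cross bar 40 x 8 x 5, top 20 mm above this point. 0.12 kg. 5 mm vertical play in the outer lid, whose edge is 7 mm below this point when the inner lid hangs, 12 when resting on it (as at the start). Seated: level with jar_rim.
- inner_lid: The inner lid; origin at the centre of the plug's underside, 14 mm below inner_flange, same axes.
- jar_rim (a point): Centre of the open mouth of the jar, at the height of its rim, 75 mm above the worktop (the jar stands on the 5 mm high black glass hob). z up.
- jar: White thick-walled stoneware jar, loose, 0.8 kg, 104 mm across, 70 mm tall; neck 90 mm outside, 84 mm bore, in its upper 15 mm. Round, so yaw does not matter. Origin under its centre. The plug has 3 mm play all round in the bore.
- prep_board: Wooden board, 150 x 180 x 15 mm, on which the lids lie; fixed. Origin under its centre.
- bag_peg: Bystander: wooden clothes peg (bag clip), 15 x 72 x 12 mm, lying on the board beside the lids; origin under its centre. Leave alone.
- salt_shaker: Bystander: glass salt shaker with grey cap, 44 mm wide, 90 mm tall; origin under its centre. Leave alone.
- spice_jar: Bystander: spice jar with screw cap, 45 mm wide, 106 mm tall; origin under its centre. Leave alone.
- egg_timer: Bystander: round wind-up kitchen timer, 61 mm wide, 52 mm tall; origin under its centre. Leave alone.
- tea_light: Bystander: tea light, 38 mm wide, 15 mm tall; origin under its centre. Leave alone.
- match_box: Bystander: match box, 54 x 36 x 15 mm; origin under its centre. Leave alone.

How it is judged:
By the outcome, as a careful person would: the job done as asked, in the order asked, and still so for the second after the job is handed in, while the arm keeps its last pose, push and grip.
It also fails if it takes over 45 s, if anything falls off the work surface, if the arm or the gripper's body presses on something with over 40 N, if the wrist force passes 120 N, or if a joint passes its speed limit or range.

## Robot

A 6-joint arm with a two-finger parallel gripper is mounted at the origin on a cart in front of the work surface, level with it; the furniture and walls round the work are solid. World frame = base frame: x ahead of the robot, y to its left, z up, the work surface at z = 0. Lengths are in mm, angles in rad, forces in N, time in s.
With the tool pointing down it reaches from about 350 to 975 mm from the base axis. Payload 7.1 kg.
Tool frame: the origin (TCP) lies at the centre of the arm's flange, where the gripper is bolted on; the fingertips stand 182 mm ahead of it and the grasp point (between the pads) lies 163 mm ahead of it; x points along the fingers, y is the direction in which the jaws open and shut, and the axes are right-handed (so a half turn about x gives the same grasp; the last joint's range is limited). The gripper opens to 88 mm and grips with 3 to 60 N. Pads are 20 mm wide; open, the fingers measure 115 mm over their backs; the gripper's body (75 mm by 178 mm) begins 61 mm behind the grasp point.
Start: joints at [-1.273, 0.423, 1.63, -0, 1.089, -0.019], TCP at [194.723, -593.877, 404.675] pointing down, gripper open.
Joint ranges: [-3, 3], [-0.9, 2.11], [0.09, 2.58], [-1.31, 4.45], [0.11, 2.69], [-2.54, 2.54]. Speed limits (rad/s): [2.39, 2.39, 3.01, 3.14, 3.14, 3.14].

## Interface

Orientations are given as a rotation vector (axis times angle).
In Python, from workcell import readout, viewer, workorder, models gives the robot as it stands. The module is installed in compiled form; this text tells all that it offers.
- The arm moves only by the tool apply_moves, never from a script. Its argument "commands" is a list that holds one entry, the list of rows, each a list of 4 numbers: the shift along the world's x, y, z in m, then the turn about the world's z in rad. A call has 1 to 8 rows; each row is the pose to reach, as a shift and turn from the pose commanded when the call began; what a row does not reach only later rows make up. A row lasts 1/8 s, in which the tool goes at most 62.5 mm and 10.7 degrees, less where a joint would pass 70% of its speed; a pose out of reach is approached as far as the arm can. A call with a gripper value outside its range is refused whole. "gripper" is the finger opening in m, from 0 to 0.0878, set as the call begins (left out, the last holds). The fingers move at their own pace and stop on an object; the grip force is fixed at half the most. Time passes only in rows, so rows that repeat a pose let the fingers close. It gives the time, the measured TCP pose, the force and the opening at its end, in the units of the state.
- readout.get_obs(): the state, without advancing time (a new reading comes with each control period).
- viewer.get_image(name): name is "scene" or "top"; returns a dict with "color" (400x640x3 uint8, red, green, blue), "vertical_fov" (degrees; the focal length in pixels is half the picture's height over the tangent of half this angle, whatever the lens; pixels are square), "cx", "cy" (the principal point, pixels), "D" ([k1, k2, p1, p2, k3] as OpenCV has them; the pictures are not rectified), "rvec" (rotation vector, rad) and "tvec" (3), from world to camera coordinates, as OpenCV has them. Camera axes: x right, y down, z forward; pixel columns grow to the right and rows downward; lengths in mm; the calibration is good to about 2 mm. A picture is of the moment at which its call begins. There is no depth.
- workorder.close_job(): hands the job in, once; it reports no verdict.
Trained networks look in the newest picture that a camera, given by its name, has taken for a name from the list of things; names that differ only in an ending like _2 or _b are one class to them, and where a whole thing is asked for, a point or a joint stands for the part that bears it (a point fixed in the world has none). Each returns a list of dicts, best first, with "conf" (0 to 1); they miss things now and then, are a little off and sometimes report something else, mostly with a low value. They report only what shows in the picture. A call takes as long as a camera call.
- models.search_frame(camera, label): "position" ([x, y, z] in mm, in world coordinates, good to about 4 mm: the middle of the surface that is visible of it).
- models.place_of(camera, label): "position" ([x, y, z] in mm, in world coordinates, good to about 4 mm: a listed point, or the origin of a listed thing).
The state is a dict: "t": time; "qpos": joint angles; "qvel": joint speeds; "joint_torque": joint torques, N m; "ee_pos": TCP position; "orientation": TCP orientation; "ft_force": force on the tool from outside, world axes, zero at the start; "moment": the same for the moment, N m; "width": finger opening in mm.
Only numpy, scipy, OpenCV 4.12 (cv2) and the standard library are available. Lean on these libraries where they do the work, as an engineer would, in place of code of your own. Each camera call takes 0.05 s, during which the arm holds its last target.

## Working session

There is one attempt and no reset: what is moved stays moved. The work goes in short steps, Python scripts to look and compute and a tool call to move; the robot and the scene stay as the last step left them, time stands still between calls to the robot, and variables do not carry over. Pictures are saved under pics/ and viewed, and the job is handed in when it is done.

Besides the shell and the picture viewer there is one more tool, called after "Emit:" as name(argument=value, ...) on one line, values as JSON. apply_moves: Moves the arm, as the interface text tells. Its arguments: {"type":"object","properties":{"commands":{"type":"array","items":{"type":"array","items":{"type":"array","items":{"type":"number"}}}},"gripper":{"type":"number"}},"required":["commands"]}

```bash
mkdir -p pics; cat > h.py <<'E'
import numpy as np,cv2
from workcell import readout,viewer,workorder,models
def grab(n,f=None):
    d=viewer.get_image(n)
    if f: cv2.imwrite('pics/'+f,d['color'][:,:,::-1])
    return d
def cam(d):
    f=200/np.tan(np.radians(d['vertical_fov'])/2)
    return np.array([[f,0,d['cx']],[0,f,d['cy']],[0,0,1.]]),np.array(d['D'],float),np.array(d['rvec'],float),np.array(d['tvec'],float)
def proj(d,P):
    K,D,r,t=cam(d);return cv2.projectPoints(np.array(P,float).reshape(-1,1,3),r,t,K,D)[0].reshape(-1,2)
def back(d,uv,z):
    K,D,r,t=cam(d);R=cv2.Rodrigues(r)[0]
    n=cv2.undistortPoints(np.array(uv,float).reshape(-1,1,2),K,D).reshape(-1,2)
    c=-R.T@t.ravel();v=np.c_[n,np.ones(len(n))]@R
    return c+v*((z-c[2])/v[:,2])[:,None]
E
python3 - <<'E'
from h import *
np.set_printoptions(precision=1,suppress=True)
o=readout.get_obs();print({k:np.round(v,3) for k,v in o.items()})
for c in('scene','top'):
    d=grab(c,c+'1.png')
    for l in ['outer_grip','outer_lid','inner_flange','jar_rim','jar','prep_board','bag_peg','salt_shaker','spice_jar','egg_timer','tea_light','match_box']:
        for r in models.place_of(c,l)[:2]: print(c,l,np.round(r['position'],1),round(r['conf'],2),proj(d,[r['position']])[0])
E
```

```text
{'t': np.float64(0.0), 'qpos': array([-1.3,  0.4,  1.6, -0. ,  1.1, -0. ]), 'qvel': array([-0.,  0., -0., -0., -0., -0.]), 'joint_torque': array([  0. , -54.5, -27.4,   0.1,   0. ,  -0. ]), 'ee_pos': array([ 194.7, -593.6,  403.9]), 'orientation': array([ 2.1,  0.3, -2.1]), 'ft_force': array([0.5, 1.1, 0.2]), 'moment': array([-0. ,  0.1,  0. ]), 'width': np.float64(88.002)}
scene outer_grip [ 490.8 -142.5   76.3] 0.78 [296.9 298.7]
scene outer_grip [ 487.9 -143.    11.1] 0.54 [297.7 309. ]
scene outer_lid [ 485.1 -141.2   15.1] 0.81 [295.9 308.1]
scene jar_rim [524.1 167.9  73.4] 0.6 [264.7 164.5]
scene bag_peg [ 508.3 -239.2   15.4] 0.61 [325.2 352.5]
scene salt_shaker [737.4 125.1   1.4] 0.79 [358.7 168.6]
scene spice_jar [741.3 202.8   7.2] 0.96 [347.7 142.8]
scene egg_timer [727.2 309.5   4.7] 0.86 [326.7 114.9]
scene tea_light [ 707.4 -146.8   -1. ] 0.82 [398.1 274. ]
scene match_box [ 696.1 -219.3   -2.6] 0.76 [409.1 308.4]
scene match_box [742.6 202.4   5.2] 0.22 [348.2 143.2]
top outer_grip [ 489.3 -143.    75.5] 0.88 [391.7 256.9]
top outer_lid [ 491.6 -147.9   16. ] 0.61 [390.1 255.4]
top jar_rim [529.  169.4  74.7] 0.57 [275.3 239.1]
top jar_rim [ 710.5 -148.     0.6] 0.39 [389.4 179.8]
top jar [525.3 170.9   4.6] 0.63 [278.6 240.7]
top prep_board [ 482.5 -171.4   -0.5] 0.69 [397.4 258.7]
top prep_board [725.  311.9   6.1] 0.39 [233.9 171.9]
top bag_peg [ 509.7 -238.6   15.3] 0.68 [422.4 249.7]
top salt_shaker [738.2 127.3   5. ] 0.56 [296.  168.7]
top spice_jar [746.5 206.3   6.8] 0.8 [269.5 165.3]
top egg_timer [729.1 312.2   5.3] 0.82 [234.  170.6]
top tea_light [ 709.7 -146.4    1.1] 0.62 [388.9 180.1]
top tea_light [ 698.3 -223.7    0.2] 0.42 [415.4 184.5]
top match_box [ 696.3 -225.3    0.1] 0.8 [415.9 185.1]
top match_box [ 490.5 -144.5   18.4] 0.68 [389.  255.8]
```

View pics/scene1.png

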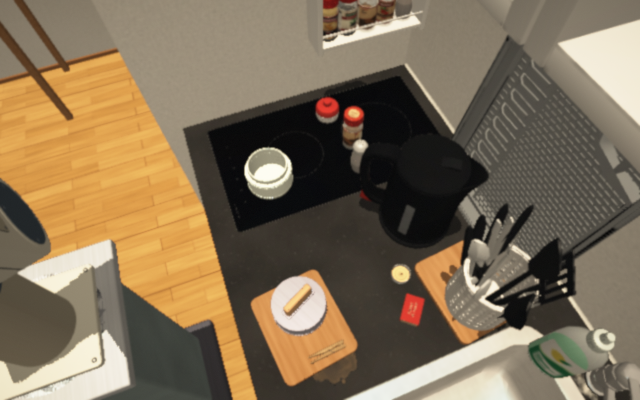

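View pics/top1.png

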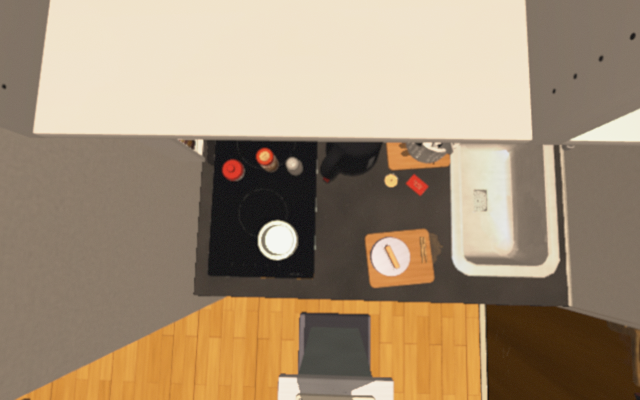

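```bash
python3 - <<'E'
import cv2
a=cv2.imread('pics/top1.png')
p=cv2.resize(a[215:295,350:430],(560,560),interpolation=cv2.INTER_CUBIC);cv2.imwrite('pics/c1.png',p)
a=cv2.imread('pics/scene1.png')
p=cv2.resize(a[255:335,240:350],(770,560),interpolation=cv2.INTER_CUBIC);cv2.imwrite('pics/c2.png',p)
E
```

```text
(no output)
```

View pics/c1.png

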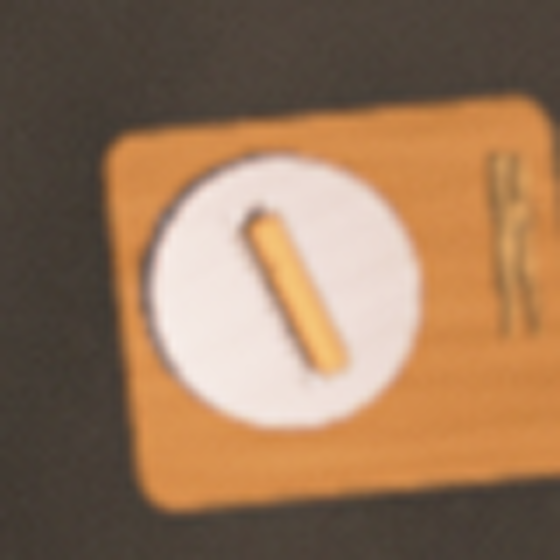

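View pics/c2.png

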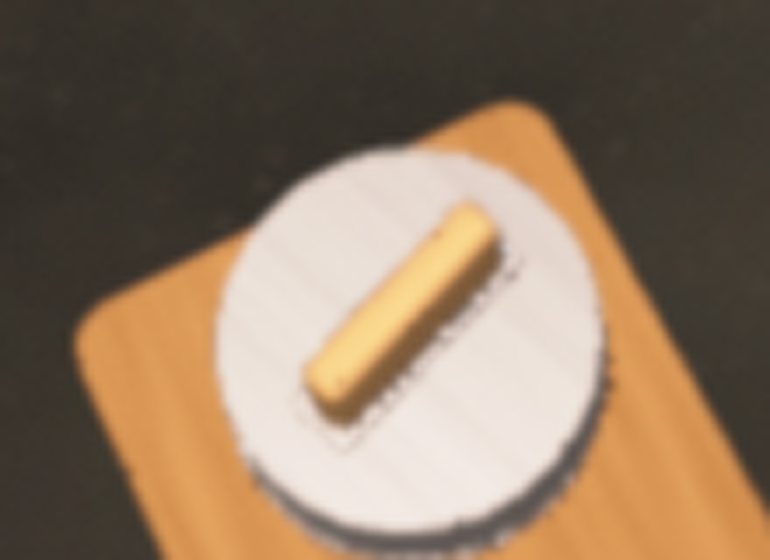

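The scene picture shows the lids on the board with the grip at about (297,299) and the jar at (269,172). The top view has the grip at (391,257) and the jar at (278,240). Next I refine the bar's yaw, the lid centre and the jar rim.

```bash
cat > meas.py <<'E'
from h import *
from scipy.optimize import least_squares
np.set_printoptions(precision=2,suppress=True)
def up(d,box,s=8):
    u0,v0,u1,v1=box
    return cv2.resize(d['color'][v0:v1,u0:u1],None,fx=s,fy=s,interpolation=cv2.INTER_CUBIC)
def tofull(p,box,s=8): return (np.array(p,float)+.5)/s-.5+np.array(box[:2])
def bigblob(m):
    c=cv2.findContours(m.astype(np.uint8),cv2.RETR_EXTERNAL,cv2.CHAIN_APPROX_NONE)[0]
    return max(c,key=cv2.contourArea)
E
python3 - <<'E'
from meas import *
for c,lb,jb in(('top',(368,234,414,279),(252,215,304,265)),('scene',(265,270,333,338),(238,140,300,205))):
    d=grab(c); 
    im=up(d,lb);hsv=cv2.cvtColor(im,cv2.COLOR_RGB2HSV).astype(int)
    lid=(hsv[...,1]<60)&(hsv[...,2]>130)
    lc=bigblob(lid); 
    hull=cv2.convexHull(lc); w=back(d,tofull(hull[:,0],lb),55.)
    (x,y),r=cv2.minEnclosingCircle(w[:,:2].astype(np.float32)); 
    f=np.array(cv2.fitEllipse(w[:,:2].astype(np.float32))[1]);print(c,'lid ctr',x,y,'r',r,'ell',cv2.fitEllipse(w[:,:2].astype(np.float32)))
    m=np.zeros(lid.shape,np.uint8);cv2.drawContours(m,[hull],-1,1,-1);m=cv2.erode(m,np.ones((25,25)))
    bar=(m>0)&(hsv[...,1]>90)&(hsv[...,2]>(190 if c=='scene' else 150))
    bc=bigblob(bar); wb=back(d,tofull(bc[:,0],lb),89.)
    rc=cv2.minAreaRect(wb[:,:2].astype(np.float32));bx=cv2.boxPoints(rc)
    e=max((bx[1]-bx[0],bx[2]-bx[1]),key=np.linalg.norm)
    vx=cv2.fitLine(wb[:,:2].astype(np.float32),cv2.DIST_L2,0,.01,.01).ravel()
    print(' bar',rc,np.degrees(np.arctan2(e[1],e[0]))%180,np.degrees(np.arctan2(vx[1],vx[0]))%180)
    v=im.copy();cv2.drawContours(v,[bc],-1,(255,0,0),1);cv2.drawContours(v,[hull],-1,(0,0,255),1);cv2.imwrite(f'pics/seg_{c}.png',v[:,:,::-1])
    im=up(d,jb);hsv=cv2.cvtColor(im,cv2.COLOR_RGB2HSV).astype(int);cv2.imwrite(f'pics/jar_{c}.png',im[:,:,::-1])
    print(c,back(d,[[390,257]],0) if c=='top' else '', 'campos',-cv2.Rodrigues(d['rvec'])[0].T@np.array(d['tvec']).ravel())
E
python3 -c "
import cv2,numpy as np
a=[cv2.resize(cv2.imread('pics/'+n),(390,400)) for n in('seg_top.png','seg_scene.png')]
cv2.imwrite('pics/segs.png',np.hstack(a))
a=[cv2.resize(cv2.imread('pics/'+n),(390,400)) for n in('jar_top.png','jar_scene.png')]
cv2.imwrite('pics/jars.png',np.hstack(a))"
```

```text
top lid ctr 490.9302978515625 -140.90899658203125 r 52.9057731628418 ell ((490.88348388671875, -141.10044860839844), (102.84663391113281, 105.56029510498047), 166.73020935058594)
 bar ((491.0531311035156, -140.7468719482422), (63.89215087890625, 14.553112030029297), 26.97565460205078) 26.975668 27.449402
top [[ 486.74 -150.14    0.  ]] campos [ 519.09   12.22 1055.88]
scene lid ctr 488.11932373046875 -144.40899658203125 r 54.794090270996094 ell ((490.2157287597656, -144.5750732421875), (102.98101043701172, 108.1529312133789), 156.09429931640625)
 bar ((490.5367431640625, -144.12660217285156), (63.42423629760742, 12.820616722106934), 26.54215431213379) 26.542145 26.83188
scene  campos [ 464.3  -359.33  801.49]
```

View pics/segs.png

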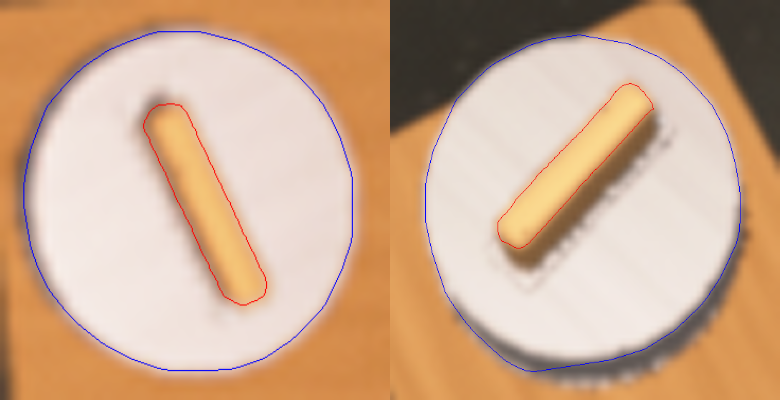

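View pics/jars.png

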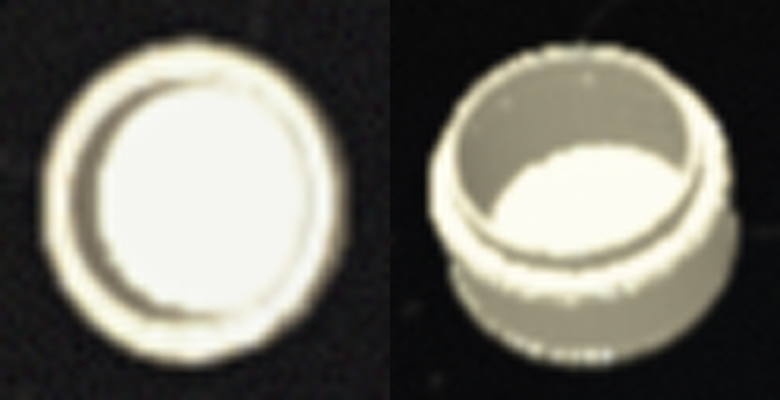

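```bash
cat >> meas.py <<'E'
A=np.linspace(0,2*np.pi,90,endpoint=False)
def circ(x,y,r,z): return np.c_[x+r*np.cos(A),y+r*np.sin(A),np.full(90,z)]
def silfit(d,mask,box,circles,x0,s=8):
    from scipy.optimize import minimize
    def f(p):
        P=np.vstack([circ(p[0],p[1],r,z) for r,z in circles])
        uv=(proj(d,P)-np.array(box[:2])+.5)*s-.5
        h=cv2.convexHull(uv.astype(np.float32))
        m=np.zeros(mask.shape,np.uint8);cv2.fillConvexPoly(m,np.round(h*16).astype(np.int32),1,shift=4)
        return np.logical_xor(m,mask).sum()/mask.sum()
    r=minimize(f,x0,method='Nelder-Mead',options=dict(initial_simplex=np.array([x0,[x0[0]+6,x0[1]],[x0[0],x0[1]+6]]),xatol=.05,fatol=1e-4))
    return r.x,r.fun
E
python3 - <<'E'
from meas import *
for c,jb in(('top',(252,215,304,265)),('scene',(238,140,300,205))):
    d=grab(c);im=up(d,jb).astype(int).sum(2)
    for th in(180,300):
        m=np.zeros(im.shape,np.uint8);cv2.drawContours(m,[bigblob(im>th)],-1,1,-1)
        print(c,th,silfit(d,m>0,jb,[(50,5.),(52,8),(52,57.),(45,62.),(45,75.)],[527.,169.]))
    # bore edge: gradient search along projected 42mm circle
    g=cv2.cvtColor(up(d,jb).astype(np.uint8),cv2.COLOR_RGB2GRAY)
    for p in circ(526,169.,42,75.)[::9]:
        pass
    for r in models.place_of(c,'jar_rim')[:1]+models.place_of(c,'jar')[:1]+models.search_frame(c,'jar')[:1]: print(r)
E
```

```text
top 180 (array([525.74, 171.2 ]), np.float64(0.11834635522481628))
top 300 (array([526.17, 169.73]), np.float64(0.07043720064189728))
{'position': [524.9, 168.7, 75.0], 'conf': 0.98}
{'position': [527.4, 173.3, 3.2], 'conf': 0.86}
{'position': [524.8, 176.9, 11.4], 'conf': 0.68}
scene 180 (array([527.57, 169.24]), np.float64(0.052517791189982885))
scene 300 (array([528.11, 169.79]), np.float64(0.026421130662088878))
{'position': [522.6, 166.7, 73.2], 'conf': 0.98}
{'position': [528.9, 170.1, 4.4], 'conf': 0.96}
{'position': [530.5, 173.0, 43.0], 'conf': 0.71}
```

```bash
python3 - <<'E'
from h import *
o=readout.get_obs();R=cv2.Rodrigues(np.array(o['orientation']))[0];np.set_printoptions(precision=4,suppress=True)
print(R, o['ee_pos'],o['t'],o['ft_force'],o['moment']);print('y yaw',np.degrees(np.arctan2(R[1,1],R[0,1])),'q1',np.degrees(o['qpos'][0]))
E
```

```text
[[ 0.      0.3115 -0.9502]
 [ 0.     -0.9502 -0.3115]
 [-1.     -0.     -0.    ]] [ 194.7282 -593.8828  404.6645] 1.8 [-0.539   0.4482 -0.4288] [ 0.0365 -0.0333  0.0028]
y yaw -71.85054831414698 q1 -72.93767245950413
```

Emit:
apply_moves(commands=[[[0.011, 0.0167, 0, 0.02], [0.033, 0.0502, 0, 0.04], [0.0603, 0.092, 0, 0.06], [0.0905, 0.138, 0, 0.08], [0.1206, 0.184, 0, 0.1], [0.1508, 0.23, 0, 0.12], [0.1809, 0.276, 0, 0.14], [0.2111, 0.322, 0, 0.1545]]], gripper=0.0878)

```text
t: 2.8
ee_pos: [406.3, -269.2, 404.9]
orientation: [1.958, 0.472, -1.958]
ft_force: [0.9, -0.3, -0.3]
width: 87.8
```

Emit:
apply_moves(commands=[[[0.027, 0.041, -0.01, 0], [0.05, 0.076, -0.025, 0], [0.068, 0.104, -0.045, 0], [0.08, 0.122, -0.065, 0], [0.085, 0.1293, -0.085, 0], [0.085, 0.1293, -0.1, 0], [0.085, 0.1293, -0.105, 0], [0.085, 0.1293, -0.105, 0]]])

```text
t: 3.8
ee_pos: [490.6, -142.8, 299.7]
orientation: [1.959, 0.47, -1.959]
ft_force: [0.0, 0.3, -0.5]
width: 87.6
```

```bash
python3 - <<'E'
from h import *
np.set_printoptions(precision=4,suppress=True)
d=grab('scene','s2.png');t=grab('top','t2.png')
o=readout.get_obs();R=cv2.Rodrigues(np.array(o['orientation']))[0];
print(o['ee_pos'],o['t'],o['ft_force'],o['moment'],o['qpos']);print('y yaw',np.degrees(np.arctan2(R[1,1],R[0,1])))
a=cv2.resize(d['color'][230:340,230:360,::-1],None,fx=5,fy=5,interpolation=2);cv2.imwrite('pics/s2c.png',a)
E
```

```text
[ 490.8646 -142.9849  300.2831] 3.9 [-0.0194 -0.618  -0.1439] [ 0.0149 -0.0561  0.0039] [-0.3067  0.4136  1.9511  0.      0.7759  0.7934]
y yaw -63.03635079219409
```

View pics/s2c.png

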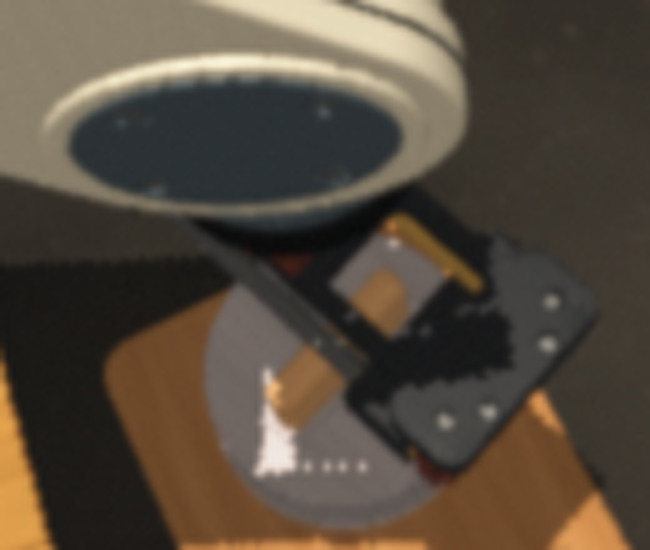

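The jaws straddle the bar (crop centre about (335,360)), so I go down and close.

Emit:
apply_moves(commands=[[[0, 0, -0.012, 0], [0, 0, -0.027, 0], [0, 0, -0.042, 0], [0, 0, -0.052, 0], [0, 0, -0.057, 0], [0, 0, -0.059, 0], [0, 0, -0.059, 0]]])

```text
t: 4.78
ee_pos: [490.9, -142.6, 240.8]
orientation: [1.959, 0.47, -1.959]
ft_force: [-0.4, 1.1, -0.6]
width: 87.8
```

Emit:
apply_moves(commands=[[[0, 0, 0, 0], [0, 0, 0, 0], [0, 0, 0, 0], [0, 0, 0, 0], [0, 0, 0, 0], [0, 0, 0, 0], [0, 0, 0, 0], [0, 0, 0, 0]]], gripper=0.005)

```text
t: 5.78
ee_pos: [490.7, -142.5, 240.6]
orientation: [1.959, 0.471, -1.959]
ft_force: [0.8, -0.6, -1.0]
width: 13.8
```

Emit:
apply_moves(commands=[[[0, 0, 0.003, 0], [0, 0, 0.008, 0], [0, 0, 0.018, 0], [0, 0, 0.035, 0], [0, 0, 0.058, 0], [0, 0, 0.08, 0], [0, 0, 0.095, 0], [0, 0, 0.1, 0]]])

```text
t: 6.78
ee_pos: [491.0, -142.6, 342.1]
orientation: [1.96, 0.469, -1.957]
ft_force: [0.7, 0.2, -4.1]
width: 13.6
```

Emit:
apply_moves(commands=[[[0.001, 0.007, 0.002, 0], [0.003, 0.025, 0.005, 0], [0.0065, 0.055, 0.01, 0], [0.0105, 0.09, 0.01, 0], [0.015, 0.13, 0.01, 0], [0.0195, 0.17, 0.01, 0], [0.024, 0.21, 0.01, 0], [0.028, 0.245, 0.01, 0]]])

```text
t: 7.78
ee_pos: [518.3, 105.0, 350.0]
orientation: [1.957, 0.472, -1.96]
ft_force: [0.4, -0.3, -3.9]
width: 13.7
```

Emit:
apply_moves(commands=[[[0.0035, 0.03, 0, 0], [0.006, 0.05, 0, 0], [0.0075, 0.063, 0, 0], [0.008, 0.067, -0.005, 0], [0.008, 0.067, -0.01, 0], [0.008, 0.067, -0.01, 0], [0.008, 0.067, -0.01, 0]]])

```text
t: 8.65
ee_pos: [526.9, 168.8, 340.6]
orientation: [1.959, 0.469, -1.96]
ft_force: [-0.6, 0.3, -3.2]
width: 14.5
```

```bash
python3 - <<'E'
from h import *
np.set_printoptions(precision=4,suppress=True)
d=grab('scene','s3.png');t=grab('top','t3.png')
o=readout.get_obs();R=cv2.Rodrigues(np.array(o['orientation']))[0];
print(o['ee_pos'],o['t'],o['ft_force'],o['moment'],o['width']);print('y yaw',np.degrees(np.arctan2(R[1,1],R[0,1])))
a=cv2.resize(d['color'][100:220,200:330,::-1],None,fx=5,fy=5,interpolation=2);cv2.imwrite('pics/s3c.png',a)
for c in('scene','top'):
  for l in('jar','inner_flange','inner_lid','jar_rim','outer_lid','outer_grip'):
    for r in models.place_of(c,l)[:1]:print(c,l,r)
E
```

```text
[526.9415 169.0411 340.8349] 8.75 [ 0.431  -0.2922 -3.4105] [-0.0465  0.054   0.0773] 13.748903874814218
y yaw -63.03299177142099
scene jar {'position': [527.1, 169.6, 5.3], 'conf': 0.74}
scene jar_rim {'position': [524.4, 169.0, 72.9], 'conf': 0.85}
scene outer_lid {'position': [524.4, 169.2, 113.5], 'conf': 0.85}
top jar {'position': [525.3, 170.3, 174.6], 'conf': 0.49}
top inner_lid {'position': [509.8, -236.8, 13.0], 'conf': 0.23}
top jar_rim {'position': [528.8, 165.6, 117.3], 'conf': 0.19}
top outer_lid {'position': [527.2, 162.4, 117.8], 'conf': 0.62}
top outer_grip {'position': [525.2, 170.2, 175.5], 'conf': 0.53}
```

View pics/s3c.png

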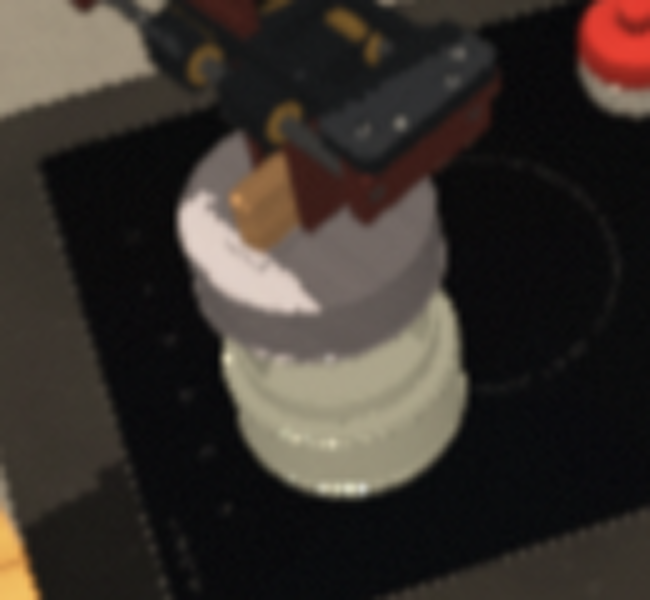

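View pics/t3.png

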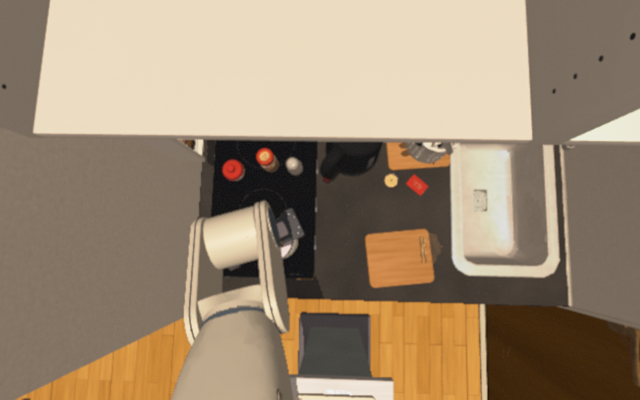

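```bash
python3 - <<'E'
from h import *
from meas import circ
import pickle
img=cv2.imread('pics/s3.png')
d=grab('scene')
s=6;box=(220,115)
a=cv2.resize(img[115:215,220:315],None,fx=s,fy=s,interpolation=2)
def dr(x,y,r,z,col):
    uv=((proj(d,circ(x,y,r,z))-box+.5)*s-.5);cv2.polylines(a,[np.round(uv).astype(np.int32)],True,col,1)
dr(527,169.2,52,155,(0,0,255));dr(527,169.2,52,117,(0,0,255))
dr(527.3,169.6,52,58,(0,255,0));dr(527.3,169.6,51,5,(0,255,0));
cv2.imwrite('pics/ov3.png',a)
E
```

```text
(no output)
```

View pics/ov3.png

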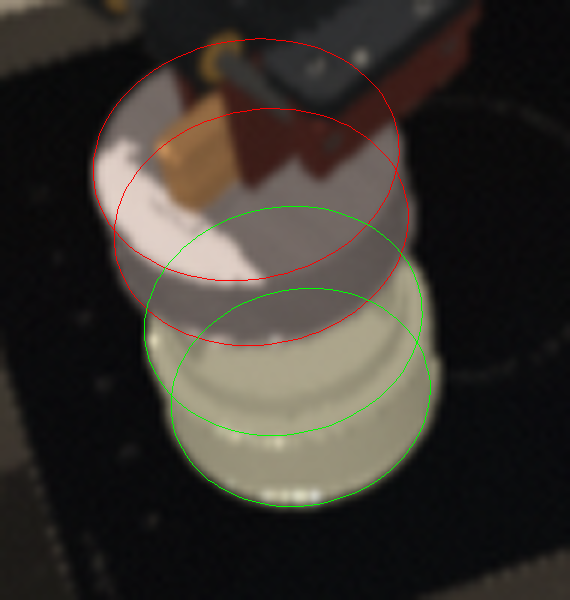

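The overlay shows lid and jar outlines (lid lower edge around (250,345), jar foot around (290,505)) off from the prediction by the same small amount. They are concentric to about 1 mm, so I lower.

Emit:
apply_moves(commands=[[[0, 0, -0.006, 0], [0, 0, -0.014, 0], [0, 0, -0.022, 0], [0, 0, -0.028, 0], [0, 0, -0.032, 0], [0, 0, -0.034, 0], [0, 0, -0.036, 0], [0, 0, -0.036, 0]]])

```text
t: 10.4
ee_pos: [526.8, 169.4, 304.7]
orientation: [1.959, 0.47, -1.959]
ft_force: [-0.7, 0.3, -3.7]
width: 13.9
```

Emit:
apply_moves(commands=[[[0, 0, -0.002, 0], [0, 0, -0.004, 0], [0, 0, -0.006, 0], [0, 0, -0.008, 0], [0, 0, -0.009, 0], [0, 0, -0.01, 0], [0, 0, -0.011, 0], [0, 0, -0.011, 0]]])

```text
t: 11.4
ee_pos: [526.8, 169.4, 293.6]
orientation: [1.959, 0.47, -1.959]
ft_force: [0.4, -0.3, -3.7]
width: 13.7
```

```bash
python3 - <<'E'
from h import *
np.set_printoptions(precision=4,suppress=True)
d=grab('scene','s4.png')
o=readout.get_obs()
print(o['ee_pos'],o['t'],o['ft_force'],o['moment'],o['width'])
a=cv2.resize(d['color'][115:215,210:320,::-1],None,fx=6,fy=6,interpolation=2);cv2.imwrite('pics/s4c.png',a)
E
```

```text
[526.8073 169.4262 293.6438] 11.45 [ 0.0971 -0.4734 -3.2674] [-0.0338 -0.0091  0.0617] 13.948965473581021
```

View pics/s4c.png

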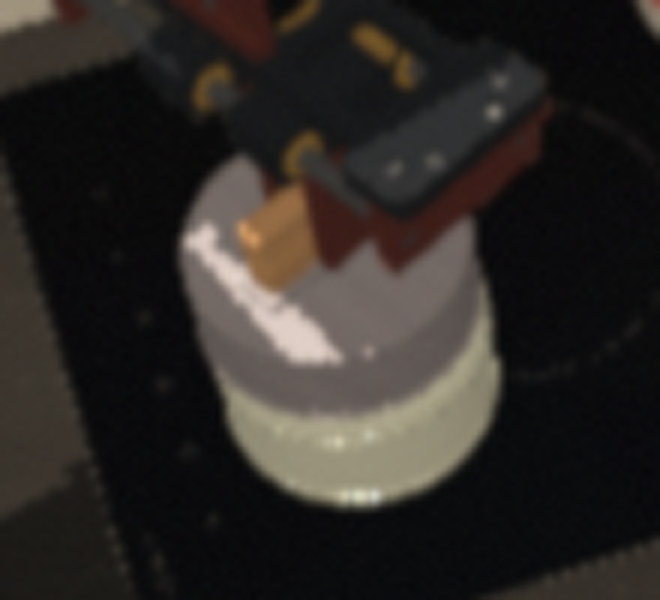

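The plug is in the bore with no side force. I go down slowly to seat it.

Emit:
apply_moves(commands=[[[0, 0, -0.001, 0], [0, 0, -0.0015, 0], [0, 0, -0.002, 0], [0, 0, -0.0025, 0], [0, 0, -0.003, 0], [0, 0, -0.003, 0]]])

```text
t: 12.2
ee_pos: [526.8, 169.4, 290.7]
orientation: [1.959, 0.47, -1.959]
ft_force: [-0.0, 0.1, -2.1]
width: 13.9
```

Emit:
apply_moves(commands=[[[0, 0, -0.0005, 0], [0, 0, -0.001, 0], [0, 0, -0.0015, 0], [0, 0, -0.0015, 0]]])

```text
t: 12.7
ee_pos: [526.8, 169.4, 289.1]
orientation: [1.959, 0.47, -1.959]
ft_force: [-0.5, -0.2, -2.8]
width: 13.8
```

Force fell to about the outer lid's weight alone at z 289, which is mid-play. Turning anticlockwise.

Emit:
apply_moves(commands=[[[0, 0, 0, 0.05], [0, 0, 0, 0.13], [0, 0, 0, 0.23], [0, 0, 0, 0.33], [0, 0, 0, 0.43], [0, 0, 0, 0.53], [0, 0, 0, 0.63], [0, 0, 0, 0.7]]])

```text
t: 13.7
ee_pos: [526.8, 169.4, 289.2]
orientation: [1.495, 0.995, -1.495]
ft_force: [0.5, 0.7, -1.0]
width: 13.9
```

```bash
python3 -c "
from h import *
o=readout.get_obs();print(np.round(o['moment'],3),np.round(o['ft_force'],2),np.round(o['qpos'],3),np.round(o['ee_pos'],1))"
```

```text
[-0.032 -0.069  0.022] [ 0.5   0.68 -1.01] [0.29  0.482 1.864 0.    0.796 0.686] [526.8 169.4 289.2]
```

Emit:
apply_moves(commands=[[[0, 0, 0, 0.08], [0, 0, 0, 0.16], [0, 0, 0, 0.24], [0, 0, 0, 0.3], [0, 0, 0, 0.3]]])

```text
t: 14.32
ee_pos: [526.8, 169.4, 289.2]
orientation: [1.282, 1.16, -1.283]
ft_force: [-0.2, 0.2, -2.7]
width: 13.8
```

```bash
python3 -c "
from h import *
o=readout.get_obs();print(np.round(o['moment'],3),np.round(o['ft_force'],2),np.round(o['qpos'],3),np.round(o['ee_pos'],1))"
```

```text
[-0.025 -0.02   0.038] [-0.2   0.17 -2.67] [0.29  0.482 1.864 0.    0.796 0.39 ] [526.8 169.4 289.2]
```

Emit:
apply_moves(commands=[[[0, 0, 0, 0.04], [0, 0, 0, 0.08], [0, 0, 0, 0.12], [0, 0, 0, 0.16], [0, 0, 0, 0.2], [0, 0, 0, 0.24]]])

```text
t: 15.08
ee_pos: [526.8, 169.4, 289.2]
orientation: [1.105, 1.272, -1.105]
ft_force: [-0.1, -0.9, -2.9]
width: 13.6
```

```bash
python3 -c "
from h import *
o=readout.get_obs();print(np.round(o['moment'],3),np.round(o['ft_force'],2),np.round(o['qpos'],3),np.round(o['ee_pos'],1),o['t'])"
```

```text
[-0.017 -0.136 -0.019] [-0.13 -0.86 -2.86] [0.29  0.482 1.864 0.    0.796 0.149] [526.8 169.4 289.2] 15.075
```

Emit:
apply_moves(commands=[[[0, 0, 0, 0.04], [0, 0, 0, 0.08], [0, 0, 0, 0.12], [0, 0, 0, 0.16], [0, 0, 0, 0.16]]])

```text
t: 15.7
ee_pos: [526.8, 169.4, 289.2]
orientation: [0.986, 1.336, -0.986]
ft_force: [0.4, -0.6, -2.6]
width: 13.9
```

Emit:
apply_moves(commands=[[[0, 0, 0.001, 0], [0, 0, 0.002, 0], [0, 0, 0.003, 0], [0, 0, 0.004, 0], [0, 0, 0.005, 0], [0, 0, 0.006, 0], [0, 0, 0.0065, 0], [0, 0, 0.0065, 0]]])

```text
t: 16.7
ee_pos: [526.8, 169.4, 295.7]
orientation: [0.985, 1.336, -0.985]
ft_force: [0.0, -1.2, -2.5]
width: 13.7
```

```bash
python3 -c "
from h import *
for i in range(6):
  d=grab('scene','s5.png' if i==0 else None)
  o=readout.get_obs();print(np.round(o['moment'],3),np.round(o['ft_force'],2),np.round(o['ee_pos'],1),o['t'])
cv2.imwrite('pics/s5c.png',cv2.resize(d['color'][115:215,210:320,::-1],None,fx=6,fy=6,interpolation=2))
"
```

```text
[ 0.024 -0.1    0.054] [-0.21  0.28 -2.45] [526.8 169.4 295.7] 16.75
[-0.007 -0.079  0.031] [-0.05  0.42 -1.12] [526.8 169.4 295.7] 16.8
[-0.01  -0.129 -0.   ] [ 0.46  0.57 -1.98] [526.8 169.4 295.7] 16.85
[-0.    -0.08   0.006] [ 0.23 -0.38 -1.78] [526.8 169.4 295.6] 16.9
[-0.011 -0.064  0.044] [-0.05  0.   -2.62] [526.8 169.4 295.7] 16.95
[-0.051 -0.072 -0.032] [ 0.32  0.06 -3.18] [526.8 169.4 295.7] 17.0
```

View pics/s5c.png

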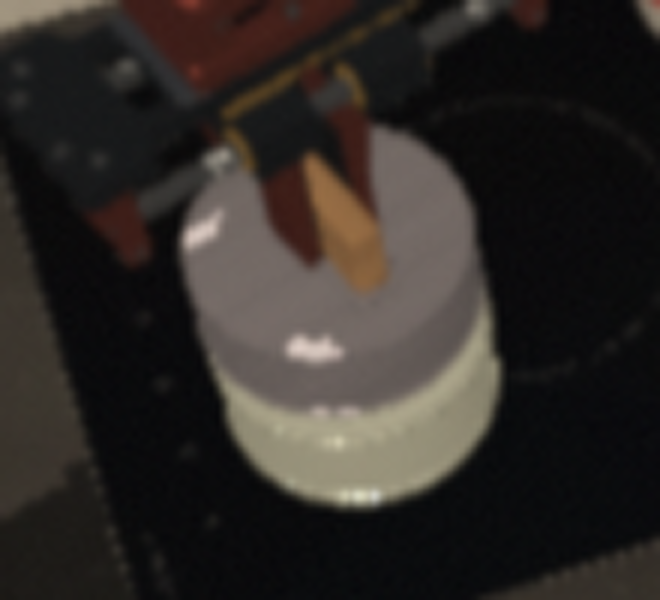

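Force averages −2.2 N, down from −3.5 N with both lids, so the inner lid has let go. I lift on slowly.

Emit:
apply_moves(commands=[[[0, 0, 0.002, 0], [0, 0, 0.005, 0], [0, 0, 0.009, 0], [0, 0, 0.014, 0], [0, 0, 0.02, 0], [0, 0, 0.028, 0], [0, 0, 0.036, 0], [0, 0, 0.044, 0]]])

```text
t: 18.0
ee_pos: [526.8, 169.4, 340.3]
orientation: [0.985, 1.336, -0.985]
ft_force: [-0.2, -0.1, -2.6]
width: 14.0
```

Emit:
apply_moves(commands=[[[0, 0, 0.008, 0], [0, 0, 0.016, 0], [0, 0, 0.023, 0], [0, 0, 0.029, 0], [0, 0, 0.034, 0], [0, 0, 0.036, 0], [0, 0, 0.036, 0], [0, 0, 0.036, 0]]])

```text
t: 19.0
ee_pos: [526.7, 169.4, 375.4]
orientation: [0.985, 1.337, -0.985]
ft_force: [0.5, -0.7, -3.7]
width: 13.9
```

```bash
python3 -c "
from h import *
for i in range(4):
  d=grab('scene','s6.png' if i==0 else None)
  o=readout.get_obs();print(np.round(o['moment'],3),np.round(o['ft_force'],2),np.round(o['ee_pos'],1),np.round(o['width'],2),o['t'])
R=cv2.Rodrigues(np.array(o['orientation']))[0];print(R[:,0])
for l in('inner_flange','inner_lid','jar','outer_lid','jar_rim'):
  for r in models.place_of('scene',l)[:1]:print(l,r)
cv2.imwrite('pics/s6c.png',cv2.resize(d['color'][105:215,200:320,::-1],None,fx=5,fy=5,interpolation=2))
grab('top','t6.png')
from meas import circ
a=cv2.resize(d['color'][105:215,200:320,::-1],None,fx=5,fy=5,interpolation=2)
for r,z in((51,5),(52,58),(45,75),(47,75),(47,79)):
  uv=(proj(d,circ(527.6,169.7,r,z))-(200,105)+.5)*5-.5;cv2.polylines(a,[np.round(uv).astype(np.int32)],True,(0,255,0) if r!=47 else (0,0,255),1)
cv2.imwrite('pics/s6o.png',a)
"
```

```text
[ 0.013 -0.058 -0.025] [-0.62 -0.12 -2.2 ] [526.7 169.4 375.4] 13.73 19.05
[-0.058 -0.08  -0.001] [-0.45 -0.51 -2.65] [526.8 169.4 375.4] 13.71 19.1
[ 0.013 -0.097 -0.051] [-0.64  0.2  -1.29] [526.8 169.4 375.4] 14.06 19.15
[-0.058 -0.155  0.038] [ 0.25  0.69 -3.69] [526.8 169.4 375.5] 14.0 19.2
[-2.70289772e-04 -8.81737772e-05 -9.99999960e-01]
inner_flange {'position': [527.8, 167.8, 76.9], 'conf': 0.84}
inner_lid {'position': [525.5, 170.6, 60.8], 'conf': 0.98}
jar {'position': [529.5, 169.9, 4.8], 'conf': 0.63}
outer_lid {'position': [524.3, 169.8, 148.9], 'conf': 0.67}
jar_rim {'position': [728.9, 306.6, 6.7], 'conf': 0.64}
```

View pics/s6c.png

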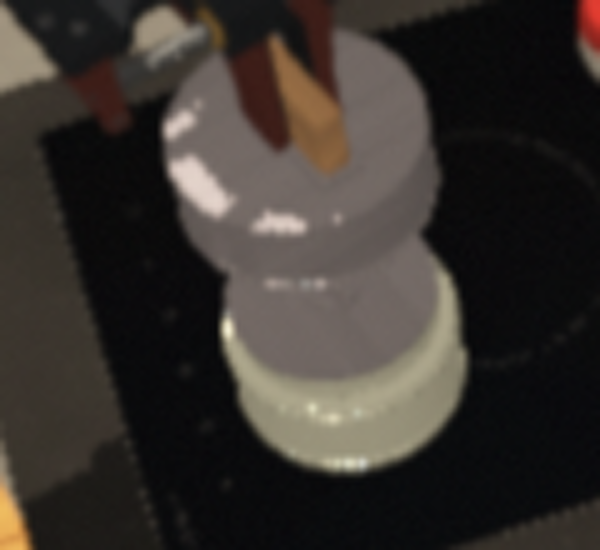

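View pics/s6o.png

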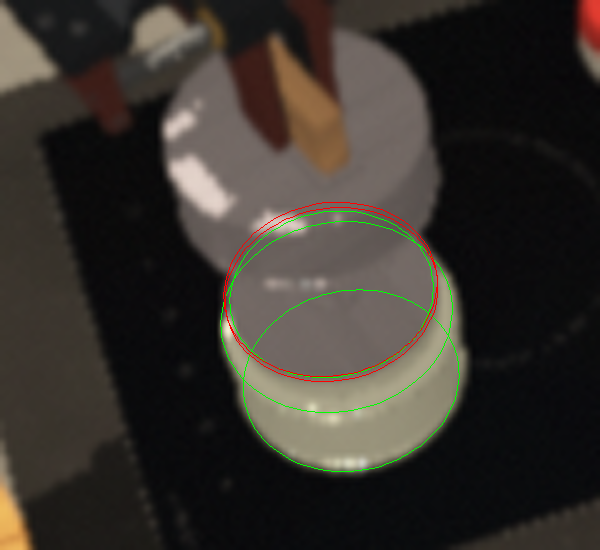

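View pics/s6.png

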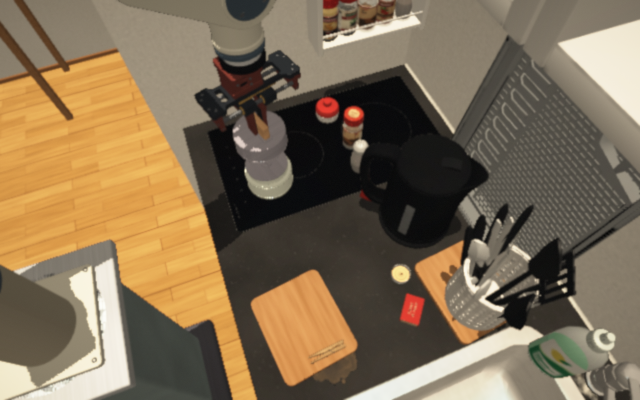

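The inner lid sits seated on the jar: its flange edge follows the outline predicted for a seated flange (bottom around (330,380) in the crop), and its flange is measured at 76.9 mm against the 75 mm rim. The outer lid is held level above it and the bystanders are where they were. Handing in.

```bash
python3 -c "
from h import *
print(workorder.close_job())"
```

```text
the job is handed in; nothing more can be done
None
```

The inner lid is on the jar, and the gripper is holding the outer lid level and still above it. Its lower edge is about 76 mm above the rim. I gripped the bar, lowered both lids, turned the outer one about 80° anticlockwise (past the 59–67° stop) and lifted it straight up. I handed the job in at about 19 s.

**Last checks**
- **Release:** the wrist force fell from about −3.5 N with both lids to about −2.3 N with the outer lid alone. The last readings were noisy, from −1.3 to −3.7 N. The stop itself could not be felt in the wrist moment, so I relied on the angle and the force drop.
- **Seating:** in the last scene picture the inner lid's edge follows the outline expected for a seated flange. The network put its flange at 76.9 mm against the 75 mm rim, within its 4 mm error. The far side of the lid is hidden behind the outer lid, so flush all round was not fully seen.
- **Jar:** its position agreed with the first measurement to within about 2 mm, which is the measuring error.
- **Other objects:** they looked unmoved in the picture, but I did not measure them again.
- **Disagreement:** in the last frame the network named the egg timer's spot as "jar_rim". I ignored it because the picture clearly shows otherwise.

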